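# Fit the pivot pin of a bench swing arm

### The job

Push the arm of the blue bracket fully home into its fork by its orange tab, then take the red-tabbed pivot pin out of the wooden stand and thread it down through the upper lug, the brass bush of the arm and the lower lug, until its flange rests flush on the upper lug, and let go. The bush sits off-centre in soft rubber, so feel for each hole gently and never force the pin; leave the mixing cup, the paint bottle and the jar nearby alone.

Things in the scene. Friction and masses are not known exactly. Their poses are not given: they have to be found in the camera images.
- bracket: steel base plate 196 x 72 x 8 mm with a blue C-shaped fork, fixed. Origin on the table under the axis of the two lug holes; x points from the arm's tab to the closed back of the fork (the way the arm is pushed home), z up. Back wall x = 34 to 44 mm, top 64 mm high. Plate from x = -152 to 44 mm; arm guide at x = -105 to -55 mm, its cheeks 38 mm high
- top_hole (a point): centre of the mouth of the upper lug's hole (20 mm in diameter, through), on the lug's top face, 64 mm above the table; the lug is 68 x 58 mm and 10 mm thick; axes as the bracket's
- bottom_hole (a point): centre of the mouth of the lower lug's hole (15 mm in diameter, 14 mm deep), 22 mm above the table, straight below top_hole; lug 68 x 58 mm
- link (a joint): how far (m) the aluminium arm stands drawn out of the fork towards the bracket's -x; 0 = fully home against its stop, at most 0.045. It slides stiffly (about 6 N) and stays where it is left. The arm is 12 mm thick, from 32 to 44 mm above the table
- tab (a point): centre of the upper part of the orange tab at the arm's outer end, 66 mm above the table; the tab is 12 mm along the bracket's x, 28 mm along its y, from 40 to 80 mm above the table; 128 mm from the eye's centre
- pin: the pivot pin itself; origin at pin_flange, axes as pin_grip
- pin_grip (a point): centre of the red flat tab of the pivot pin, where to grip it: 14 mm thick along its y, 22 mm wide along its x, from 4 to 48 mm above the flange's underside, this point 30 mm above that underside; z up along the pin. The pin weighs about 90 g.
- pin_flange (a point): centre of the underside of the pin's flange (30 mm in diameter, 4 mm thick), which rests on the stand's top at first and on the upper lug at the end
- pin_tip (a point): centre of the pin's lower end, 54 mm below pin_flange; the steel shank is 10 mm in diameter and has only a 0.8 mm chamfer at the tip
- stand: fixed wooden block 50 x 50 x 60 mm with a 14 mm hole through it from its top, in which the pin stands; origin at its underside's centre
- cup: small clear plastic mixing cup, 53 mm wide, 50 mm high, standing near the bracket; origin at its underside
- paint: small paint bottle with a red label band and black cap, 25 mm wide, 75 mm high, near the bracket; origin at its underside
- jar: small jar with a white lid and ochre band, 37 mm wide, 73 mm high, beside the stand; origin at its underside
- eye (a point): centre of the arm's round eye (56 mm outside, 48 mm inside), 44 mm above the table, on the lug axis when home. In it a brass bush sits in a soft black rubber ring: bush 34 mm outside, hole 17 mm, 12 mm thick, top 44 mm above the table; its hole is 6.5 mm off the eye's centre, direction unknown. The bush yields sideways up to 5 mm, about 2 N per mm, and springs back
There are look-alikes about, which are no part of the job. Of the things that look like the pin, the smallest one is meant.

How it is judged:
By the outcome, as a careful person would: the job done as asked, in the order asked, and still so for the second after the job is handed in, with the robot touching nothing.
It also fails if it takes over 72 s, if anything falls off the work surface, if the arm or the gripper's body presses on something with over 40 N, if the wrist force passes 120 N, or if a joint passes its speed limit or range.

### The arm

A 6-joint arm with a two-finger parallel gripper is mounted at the origin on a cart in front of the work surface, level with it; the furniture and walls round the work are solid. World frame = base frame: x ahead of the robot, y to its left, z up, the work surface at z = 0. Lengths are in m, angles in rad, forces in N, time in s.
With the tool pointing down it reaches from about 0.325 to 0.775 m from the base axis. Payload 5.5 kg.
Tool frame: the origin (TCP) lies midway between the tips of the shut fingers; the grasp point (between the pads) lies 19 mm behind it; z points along the fingers, y is the line along which they close (so a half turn about z gives the same grasp; the last joint's range is limited). The gripper opens to 88 mm and grips with 3 to 60 N. Pads are 20 mm wide; open, the fingers measure 115 mm over their backs; the gripper's body (75 mm by 178 mm) begins 61 mm behind the grasp point.
Start: joints at [-1.232, 0.091, 1.231, -0, 1.82, -0.057], TCP at [0.231, -0.554, 0.223] pointing down, gripper open.
Joint ranges: [-2.87, 2.87], [-0.86, 2.18], [0.17, 2.46], [-1.51, 4.65], [0.06, 2.69], [-2.65, 2.65]. Speed limits (rad/s): [2.57, 2.57, 3.01, 3.14, 3.14, 3.14].

### API

Orientations are given as [roll, pitch, yaw] about the fixed x, y, z axes, in that order (R = Rz(yaw) Ry(pitch) Rx(roll)).
In Python, from workcell import r gives the robot as it stands.
- The arm moves only by the tool arm_command, never from a script. Its argument "moves" is a list of rows, each a list of 3 entries, a list of its own where there are three numbers: the shift along the tool's x, y, z in cm, then the turn about the tool's z in degrees, then the finger opening in cm, from 0 to 8.78. A call has 1 to 20 rows; each row is the pose to reach, as a shift and turn from the pose commanded when the call began, along the tool's axes at that moment; what a row does not reach only later rows make up. A row lasts 1/12 s, in which the tool goes at most 41.7 mm and 7.16 degrees, less where a joint would pass 70% of its speed; a pose out of reach is approached as far as the arm can. A call with a gripper value outside its range is refused whole. The fingers move at their own pace and stop on an object; "grip_force" is the grip in N (left out, the last holds). Time passes only in rows, so rows that repeat a pose let the fingers close. It gives the time, the measured TCP pose, the force, the opening and the grip force at its end, in the units of the state.
- r.read_state(): the state, without advancing time (a new reading comes with each control period).
- r.grab_frame(name): name is "side" or "top"; returns a dict with "pixels" (420x560x3 uint8, blue, green, red), "fx", "fy", "cx", "cy" (pixels), "R" (3x3) and "t" (3): a world point X has camera coordinates R X + t. Camera axes: x right, y down, z forward; pixel columns grow to the right and rows downward; lengths in m; the calibration is good to about 2 mm. A picture is of the moment at which its call begins. There is no depth.
- r.job_done(): hands the job in; it is judged then, once.
Trained networks look in a picture, given as the dict that the camera call returned (one of the last four; its "shot" number tells which), for a name from the list of things; names that differ only in an ending like _2 or _b are one class to them, and where a whole thing is asked for, a point or a joint stands for the part that bears it (a point fixed in the world has none). Each returns a list of dicts, best first, with "p" (0 to 1); they miss things now and then, are a little off and sometimes report something else, mostly with a low value. They report only what shows in the picture. A call takes as long as a camera call. They do not tell look-alikes from the thing itself.
- r.recognise(query, picture): "point" ([x, y, z] in m, in the coordinates of the camera as it stood for that picture, good to about 4 mm: the middle of the surface that is visible of it).
- r.regions_of(query, picture): "mask" (420x560 bool, what is visible of it).
- r.pinpoint(query, picture): "point" ([x, y, z] in m, in the coordinates of the camera as it stood for that picture, good to about 4 mm: a listed point, or the origin of a listed thing).
The state is a dict: "t": time; "qpos": joint angles; "dq": joint speeds; "tau": joint torques, N m; "tcp_pos": TCP position; "ee_rot": TCP orientation; "contact_force": force on the tool from outside, world axes, zero at the start; "moment": the same for the moment, N m; "width": finger opening in m; "grip_force": force on a finger pad.
Only numpy, scipy, OpenCV 4.12 (cv2) and the standard library are available. Lean on these libraries where they do the work, as an engineer would, in place of code of your own. Each camera call takes 0.05 s, during which the arm holds its last target. There are 200 camera calls.

## Working session

There is one attempt and no reset: what is moved stays moved. The work goes in short steps, Python scripts to look and compute and a tool call to move; the robot and the scene stay as the last step left them, time stands still between calls to the robot, and variables do not carry over. Pictures are saved under pics/ and viewed, at most 10 in all, crops included, and the job is handed in when it is done.

Besides the shell and the picture viewer there is one more tool, called after ">>>" as name([rows], argument=value, ...), one row to a line, values as JSON. arm_command: Moves the arm, as the interface text tells. Its arguments: {"type":"object","properties":{"moves":{"type":"array"},"grip_force":{"type":"number"}},"required":["moves"]}

```bash
mkdir -p pics
cat > h.py <<'E'
import numpy as np, cv2
from workcell import r
def world(f,p): return np.array(f["R"]).T@(np.array(p)-np.array(f["t"]))
def pix(f,X):
    c=np.array(f["R"])@np.array(X)+np.array(f["t"]); return np.array([f["fx"]*c[0]/c[2]+f["cx"],f["fy"]*c[1]/c[2]+f["cy"]])
def plane(f,uv,z):
    R=np.array(f["R"]);d=R.T@np.array([(uv[0]-f["cx"])/f["fx"],(uv[1]-f["cy"])/f["fy"],1]);o=-R.T@np.array(f["t"])
    return o+d*(z-o[2])/d[2]
E
python3 - <<'E'
from h import *
s=r.read_state();print(s)
for n in("side","top"):
    f=r.grab_frame(n);cv2.imwrite(f"pics/{n}0.png",f["pixels"])
    print(n,"cam",world(f,[0,0,0]).round(3),f["fx"])
    for q in("bracket","top_hole","tab","eye","pin_grip","pin_flange","stand","cup","paint","jar"):
        print(q,[(round(d["p"],2),world(f,d["point"]).round(3).tolist(),pix(f,world(f,d["point"])).round().tolist()) for d in r.pinpoint(q,f)[:4]])
E
```

```text
{'t': 0.0, 'qpos': array([-1.23169272e+00,  9.18587932e-02,  1.23185337e+00, -6.27511742e-06,
        1.81977684e+00, -5.67153450e-02]), 'dq': array([ 6.37085860e-05,  6.18896344e-04,  1.45904382e-03,  5.78986557e-04,
        1.41755681e-03, -6.67786336e-04]), 'tau': array([ 6.58001009e-04, -4.46453083e+01, -4.06443679e+01,  6.98997779e-02,
        2.92928185e-02, -1.80409620e-04]), 'tcp_pos': array([ 0.23123238, -0.55334754,  0.22152527]), 'ee_rot': array([-3.13969900e+00, -1.01420091e-04,  3.95817316e-01]), 'contact_force': array([0.44055884, 0.65927701, 0.02173029]), 'moment': array([-0.03740739,  0.04778364, -0.04758813]), 'grip_force': 0.0, 'width': 0.08747156743565575}
side cam [ 0.356 -0.965  0.645] 529.1344475662803
bracket [(0.76, [0.587, -0.041, -0.003], [308.0, 205.0])]
top_hole [(0.63, [0.582, -0.036, 0.062], [307.0, 178.0])]
tab [(0.58, [0.44, -0.057, 0.066], [241.0, 186.0])]
eye [(0.74, [0.566, -0.042, 0.044], [300.0, 187.0])]
pin_grip [(0.89, [0.362, -0.335, 0.107], [209.0, 263.0]), (0.85, [0.467, -0.328, 0.088], [275.0, 263.0]), (0.63, [0.463, -0.241, 0.11], [265.0, 2
[... 706 characters left out ...]
, 0.065], [226.0, 228.0])]
eye [(0.62, [0.569, -0.043, 0.041], [220.0, 173.0])]
pin_grip [(0.73, [0.366, -0.339, 0.108], [362.0, 263.0]), (0.63, [0.478, -0.332, 0.089], [354.0, 210.0]), (0.59, [0.459, -0.245, 0.109], [315.0, 217.0]), (0.27, [0.566, -0.354, 0.002], [354.0, 180.0])]
pin_flange [(0.78, [0.363, -0.337, 0.073], [357.0, 265.0]), (0.7, [0.462, -0.244, 0.071], [312.0, 219.0]), (0.45, [0.472, -0.333, 0.063], [352.0, 215.0])]
stand [(0.74, [0.474, -0.333, 0.001], [347.0, 218.0])]
cup [(0.81, [0.559, 0.048, -0.001], [183.0, 182.0]), (0.25, [0.565, -0.353, 0.001], [354.0, 180.0])]
paint [(0.63, [0.479, 0.036, -0.001], [187.0, 216.0])]
jar [(0.85, [0.566, -0.354, 0.002], [354.0, 179.0])]
```

View pics/side0.png

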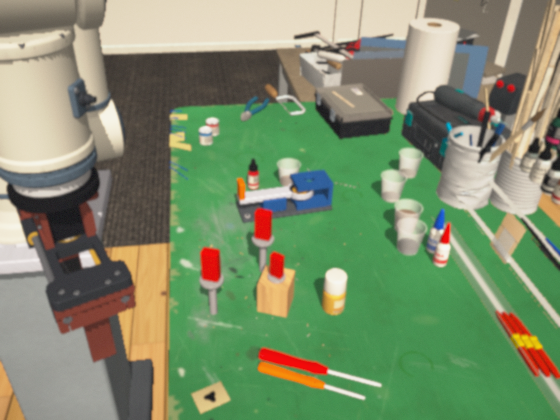

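View pics/top0.png

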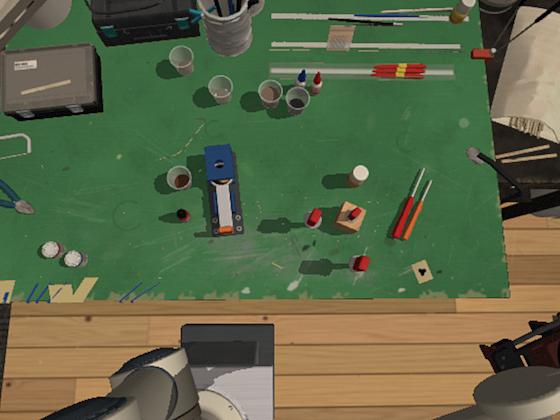

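Run:
```python
from h import *
f=r.grab_frame("top")
im=f["pixels"]
for q in("bracket","pin","stand","tab"):
    for d in r.regions_of(q,f)[:4]:
        m=d["mask"].astype(np.uint8)
        c=max(cv2.findContours(m,0,2)[0],key=cv2.contourArea)
        (cx,cy),wh,a=cv2.minAreaRect(c);print(q,round(d["p"],2),m.sum(),(round(cx,1),round(cy,1)),np.round(wh,1),round(a,1))
h=cv2.cvtColor(im,cv2.COLOR_BGR2HSV)
def blobs(lo,hi,nm,z):
    m=cv2.inRange(h,lo,hi)
    for c in cv2.findContours(m,0,2)[0]:
        if cv2.contourArea(c)>25:
            b=cv2.minAreaRect(c)
            if not(150<b[0][0]<380 and 120<b[0][1]<280): continue
            P=np.array([plane(f,p,z) for p in cv2.boxPoints(b)])[:,:2]
            e=P[1]-P[0],P[2]-P[1]
            print(nm,np.round(b[0],1),P.mean(0).round(4),[(round(np.linalg.norm(v),4),round(np.degrees(np.arctan2(v[1],v[0])),1)) for v in e])
blobs((100,120,60),(125,255,255),"blue",.064)
blobs((5,150,120),(16,255,255),"orange",.08)
blobs((0,150,90),(4,255,255),"red",.108)
a=cv2.resize(im[130:250,180:260],None,fx=5,fy=5,interpolation=cv2.INTER_CUBIC)
b=cv2.resize(im[190:250,330:390],None,fx=6,fy=6,interpolation=cv2.INTER_CUBIC)
o=np.zeros((600,770,3),np.uint8);o[:,:400]=a;o[:360,405:765]=b
cv2.imwrite("pics/crop1.png",o)
print(f["R"])
```

```text
bracket 0.67 2864 (223.0, 189.4) [91.1 32.5] 83.8
pin 0.7 290 (311.5, 218.0) [20. 17.] 90.0
pin 0.67 179 (351.7, 213.7) [13.7 16.3] 20.6
pin 0.6 282 (357.8, 262.9) [18.9 17.5] 14.0
stand 0.68 505 (349.0, 216.9) [26.1 27.7] 23.2
tab 0.56 791 (221.6, 206.1) [54.2 20.1] 88.8
blue [214.7 202.5] [ 0.498  -0.0352] [(np.float64(0.0062), np.float64(-84.5)), (np.float64(0.0466), np.float64(-173.6))]
blue [232.4 200.6] [ 0.5023 -0.0733] [(np.float64(0.007), np.float64(-82.5)), (np.float64(0.0471), np.float64(-172.2))]
blue [218.9 164.3] [ 0.5837 -0.0424] [(np.float64(0.0608), np.float64(-83.0)), (np.float64(0.0881), np.float64(-173.0))]
orange [225.4 228.9] [ 0.4386 -0.0609] [(np.float64(0.0273), np.float64(-84.8)), (np.float64(0.0115), np.float64(-173.9))]
red [363.7 262.9] [ 0.3659 -0.3421] [(np.float64(0.0282), np.float64(-20.9)), (np.float64(0.0165), np.float64(-108.6))]
red [315.3 215.4] [ 0.4627 -0.2466] [(np.float64(0.0271), np.float64(-27.3)), (np.float64(0.0165), np.float64(-117.1))]
red [355.8 212.3] [ 0.4692 -0.3302] [(np.float64(0.0195), np.float64(-45.9)), (np.float64(0.0115), np.float64(-136.5))]
[[-0.00457254 -0.99951604  0.03076966]
 [-0.98197702 -0.00132585 -0.1889957 ]
 [ 0.18894503 -0.03107929 -0.98149572]]
```

View pics/crop1.png

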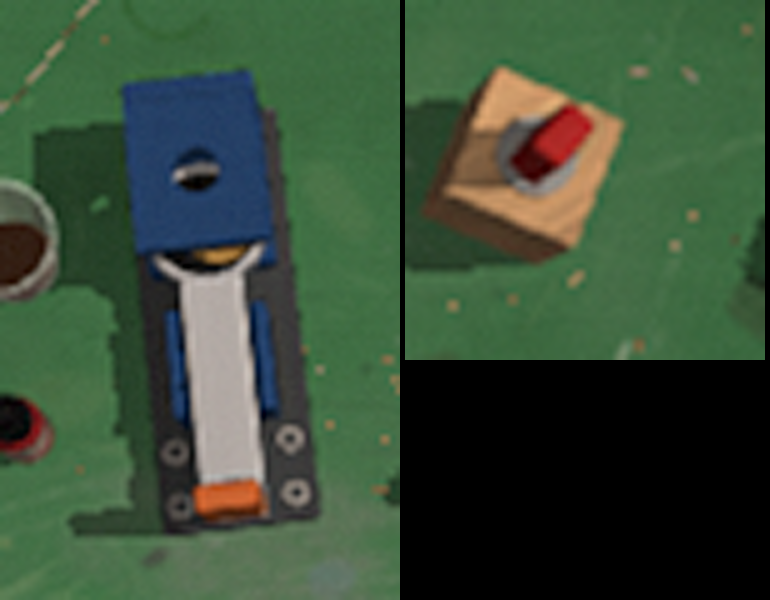

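Run:
```python
from h import *
f=r.grab_frame("top"); g=r.grab_frame("side")
im=f["pixels"]
print("hole",plane(f,(219.4,163.9),.064).round(4))
v=cv2.resize(im[195:232,335:372],None,fx=8,fy=8,interpolation=cv2.INTER_CUBIC)
h=cv2.cvtColor(v,cv2.COLOR_BGR2HSV)
for V in(80,150,165):
    m=cv2.inRange(h,(0,150,V),(6,255,255))|cv2.inRange(h,(174,150,V),(180,255,255))
    c=max(cv2.findContours(m,0,2)[0],key=cv2.contourArea);b=cv2.minAreaRect(c)
    P=np.array([plane(f,((p[0]+.5)/8-.5+335,(p[1]+.5)/8-.5+195),.108) for p in cv2.boxPoints(b)])[:,:2]
    print(V,P.mean(0).round(4),[(round(np.linalg.norm(e),4),round(np.degrees(np.arctan2(e[1],e[0])),1)) for e in(P[1]-P[0],P[2]-P[1])])
a=cv2.resize(g["pixels"][160:225,225:345],None,fx=6,fy=6,interpolation=cv2.INTER_CUBIC)
k=cv2.resize(g["pixels"][245:320,250:300],None,fx=1,fy=1)
cv2.imwrite("pics/crop2.png",a)
for q in("pin_flange","top_hole"):
  for F in(f,g): print(q,[world(F,d["point"]).round(4).tolist() for d in r.pinpoint(q,F)])
for T in([.585,-.042,.064],[.472,-.332,.108]): print(pix(g,T),pix(f,T))
```

```text
hole [ 0.5842 -0.0435  0.064 ]
80 [ 0.4696 -0.3301] [(np.float64(0.0219), np.float64(-44.6)), (np.float64(0.014), np.float64(-135.2))]
150 [ 0.47   -0.3316] [(np.float64(0.0194), np.float64(-40.0)), (np.float64(0.0122), np.float64(-130.2))]
165 [ 0.4696 -0.3323] [(np.float64(0.0188), np.float64(-45.9)), (np.float64(0.0103), np.float64(-136.5))]
pin_flange [[0.3654, -0.3368, 0.0697], [0.4614, -0.2465, 0.0693], [0.4724, -0.3326, 0.0577]]
pin_flange [[0.3651, -0.338, 0.0712], [0.4724, -0.3317, 0.0612], [0.4565, -0.2412, 0.0699]]
top_hole [[0.5866, -0.0436, 0.0642]]
top_hole [[0.586, -0.0379, 0.066]]
[309.35285769 178.58246768] [218.74241418 163.55769902]
[278.75702729 255.04080314] [356.54551358 210.9198938 ]
```

View pics/crop2.png

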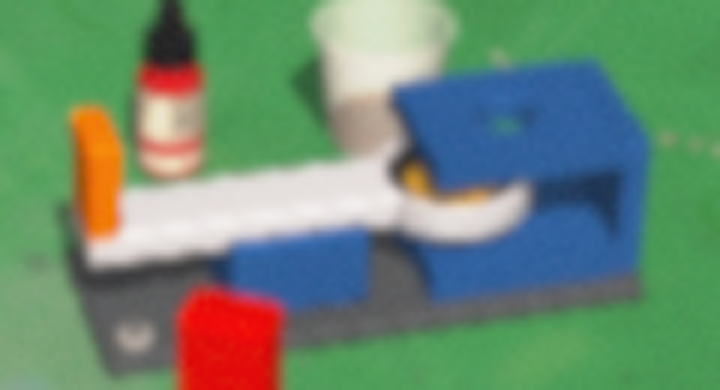

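>>> arm_command([
  [[34.9,-38.3,0],15.7,0],
  [[34.9,-38.3,0],15.7,0],
  [[34.9,-38.3,0],15.7,0],
  [[34.9,-38.3,0],15.7,0],
  [[34.9,-38.3,0],15.7,0],
  [[34.9,-38.3,0],15.7,0],
  [[34.9,-38.3,0],15.7,0],
  [[34.9,-38.3,0],15.7,0],
  [[34.9,-38.3,0],15.7,0],
  [[34.9,-38.3,0],15.7,0],
  [[34.9,-38.3,0],15.7,0],
  [[34.9,-38.3,0],15.7,0],
  [[34.9,-38.3,0],15.7,0],
  [[34.9,-38.3,0],15.7,0],
  [[34.9,-38.3,0],15.7,0],
  [[34.9,-38.3,6],15.7,0],
  [[34.9,-38.3,10],15.7,0],
  [[34.9,-38.3,10],15.7,0],
])

```text
t: 3.15
tcp_pos: [0.4033, -0.0668, 0.1173]
ee_rot: [-3.14, 0.006, 0.12]
contact_force: [-1.0, 0.2, -0.2]
width: 0.0007
grip_force: 0.0
```

>>> arm_command([
  [[0,0.2,4],0,0],
  [[0,0.3,6.2],0,0],
  [[0,0.3,6.2],0,0],
  [[0,0.3,6.2],0,0],
  [[1,0.3,6.2],0,0],
  [[1.5,0.3,6.2],0,0],
  [[1.8,0.3,6.2],0,0],
  [[2.1,0.3,6.2],0,0],
  [[2.4,0.3,6.2],0,0],
  [[2.7,0.3,6.2],0,0],
  [[3.0,0.3,6.2],0,0],
  [[3.2,0.3,6.2],0,0],
  [[3.4,0.3,6.2],0,0],
  [[3.6,0.3,6.2],0,0],
  [[3.6,0.3,6.2],0,0],
])

```text
t: 4.4
tcp_pos: [0.4407, -0.0656, 0.063]
ee_rot: [3.14, 0.003, 0.121]
contact_force: [-11.4, -3.3, 9.4]
width: 0.0007
grip_force: 6.1
```

Run:
```python
from h import *
g=r.grab_frame("side");f=r.grab_frame("top")
a=cv2.resize(g["pixels"][120:225,205:345],None,fx=5,fy=5,interpolation=cv2.INTER_CUBIC)
cv2.imwrite("pics/p3.png",a)
s=r.read_state();print(s["tcp_pos"],s["contact_force"],s["moment"])
for F in(f,g):
  for q in("tab","eye"): print(q,[(round(d["p"],2),world(F,d["point"]).round(4).tolist()) for d in r.pinpoint(q,F)[:2]])
```

```text
[ 0.44066566 -0.06556907  0.06303597] [-12.42544845  -2.89070401   7.98112693] [-0.42177447  1.90423619 -0.0232823 ]
tab []
eye []
tab [(0.58, [0.4558, -0.0542, 0.0643]), (0.48, [0.468, -0.3279, 0.0915])]
eye [(0.91, [0.582, -0.0359, 0.0447])]
```

View pics/p3.png

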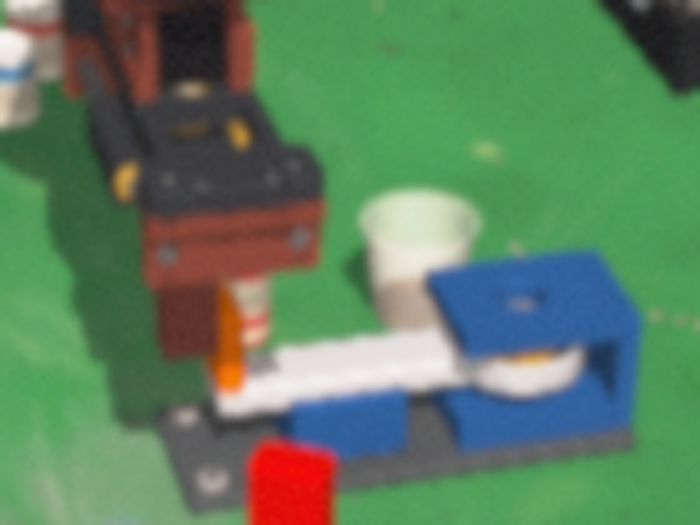

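>>> arm_command([
  [[0.1,0,0],0,0],
  [[0.2,0,0],0,0],
  [[0.3,0,0],0,0],
  [[0.4,0,0],0,0],
  [[0.5,0,0],0,0],
  [[0.5,0,0],0,0],
])

```text
t: 5.2
tcp_pos: [0.4408, -0.0656, 0.0631]
ee_rot: [3.14, 0.015, 0.12]
contact_force: [-33.7, -4.5, 22.3]
width: 0.0004
grip_force: 17.5
```

>>> arm_command([
  [[-0.6,0,0],0,0],
  [[-2,0,0],0,0],
  [[-4,0,0],0,0],
  [[-4,0,-4],0,0],
  [[-4,0,-8],0,0],
  [[-4,0,-12],0,0],
  [[-4,4,-12],7,2],
  [[-4,8,-12],14,3],
  [[-2,12,-12],21,4],
  [[-1,16,-12],28,4],
  [[0,20,-12],35,4],
  [[0,24,-12],42,4],
  [[0,26.5,-12],49,4],
  [[0,26.5,-12],52,4],
  [[0,26.5,-12],52,4],
])

```text
t: 6.45
tcp_pos: [0.479, -0.3288, 0.1814]
ee_rot: [-3.141, -0.001, -0.79]
contact_force: [-1.3, 0.3, 0.8]
width: 0.0401
grip_force: 0.0
```

Run:
```python
from h import *
s=r.read_state();print(s["tcp_pos"],s["ee_rot"],s["contact_force"],s["moment"])
f=r.grab_frame("top");g=r.grab_frame("side")
im=f["pixels"];h=cv2.cvtColor(im,cv2.COLOR_BGR2HSV)
m=cv2.inRange(h,(5,150,120),(16,255,255))
for c in cv2.findContours(m,0,2)[0]:
    b=cv2.minAreaRect(c)
    if cv2.contourArea(c)>25 and b[0][0]<260: print("orange",b[0],plane(f,b[0],.08).round(4))
for F in(f,g):
  for q in("tab","eye","top_hole"): print(q,[(round(d["p"],2),world(F,d["point"]).round(4).tolist()) for d in r.pinpoint(q,F)[:2]])
a=cv2.resize(im[140:200,190:250],None,fx=6,fy=6,interpolation=cv2.INTER_CUBIC)
b=cv2.resize(g["pixels"][160:220,260:330],None,fx=6,fy=6,interpolation=cv2.INTER_CUBIC)
cv2.imwrite("pics/p4.png",np.hstack([a,b]))
```

```text
[ 0.47895151 -0.32877748  0.18138206] [-3.14149586e+00 -6.98374767e-04 -7.90138684e-01] [-1.34171543  0.34053913  0.78217664] [ 0.13826243 -0.02168184 -0.00595077]
tab [(0.73, [0.4639, -0.0572, 0.0642])]
eye [(0.7, [0.5858, -0.0436, 0.0444])]
top_hole [(0.64, [0.5874, -0.0428, 0.0653]), (0.31, [0.4588, -0.0598, 0.0647])]
tab [(0.87, [0.4611, -0.0554, 0.068])]
eye [(0.63, [0.5838, -0.0387, 0.0464])]
top_hole [(0.65, [0.5806, -0.0373, 0.0596])]
```

View pics/p4.png

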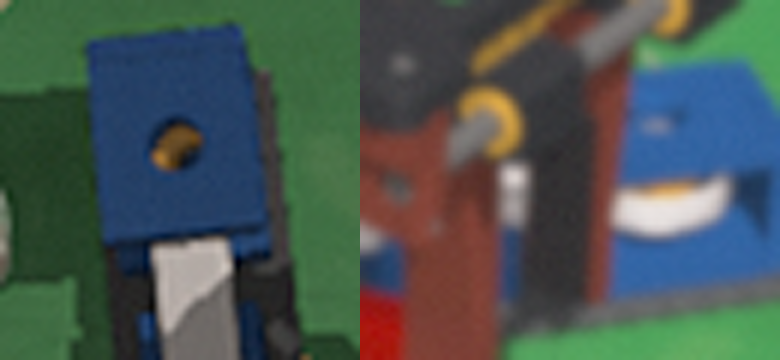

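>>> arm_command([
  [[-0.35,0.8,0],0,4],
  [[-0.35,0.8,4],0,4],
  [[-0.35,0.8,8],0,4],
  [[-0.35,0.8,10],0,4],
  [[-0.35,0.8,11],0,4],
  [[-0.35,0.8,11],0,4],
  [[-0.35,0.8,11],0,4],
])

```text
t: 7.43
tcp_pos: [0.4708, -0.3302, 0.0716]
ee_rot: [-3.142, -0.001, -0.786]
contact_force: [0.3, 0.1, 0.7]
width: 0.0398
grip_force: 0.0
```

Run:
```python
from h import *
f=r.grab_frame("top");g=r.grab_frame("side");s=r.read_state();print(s["tcp_pos"],s["ee_rot"],s["contact_force"])
im=f["pixels"].astype(float)
y=im[:,:,2]-im[:,:,0]   # red-blue: brass high
a=np.degrees(0)
R=np.array(f["R"]);best=[]
us,vs=np.meshgrid(np.arange(212,228),np.arange(156,172))
for hx in np.arange(.581,.5895,.001):
  for hy in np.arange(-.047,-.0385,.001):
    A=np.array([hx,hy])
    P64=np.array([plane(f,(u,v),.064)[:2] for u,v in zip(us.ravel(),vs.ravel())])-A
    P54=np.array([plane(f,(u,v),.054)[:2] for u,v in zip(us.ravel(),vs.ravel())])-A
    P44=np.array([plane(f,(u,v),.044)[:2] for u,v in zip(us.ravel(),vs.ravel())])-A
    win=(np.hypot(*P64.T)<.010)&(np.hypot(*P54.T)<.010)
    Y=y[vs.ravel(),us.ravel()]
    for th in range(0,360,10):
        c=.0065*np.array([np.cos(np.radians(th)),np.sin(np.radians(th))])
        d=np.hypot(*(P44-c).T); br=win&(d>.0085)&(d<.017)
        T=np.where(br,1.,np.where(win,0.3,0))  
        if br.sum()<3: continue
        M=np.c_[br,win&~br,~win].astype(float)
        k,res,_,_=np.linalg.lstsq(M,Y,rcond=None)
        best.append((((Y-M@k)**2).mean(),hx,hy,th))
best.sort()
for b in best[:12]: print(np.round(b,4))
for F in(f,g):
  for q in("pin_grip","pin_flange"): print(q,[(round(d["p"],2),world(F,d["point"]).round(4).tolist()) for d in r.pinpoint(q,F)[:3]])
cv2.imwrite("pics/p5.png",np.hstack([cv2.resize(f["pixels"][180:240,320:390],None,fx=5,fy=5),cv2.resize(g["pixels"][230:290,240:310],None,fx=5,fy=5)]))
```

```text
[ 0.47179548 -0.33079763  0.07339462] [-3.14115979 -0.0040634  -0.78572891] [-0.32156877 -1.09221927  0.01918677]
[ 2.133142e+02  5.850000e-01 -4.200000e-02  2.400000e+02]
[ 2.171348e+02  5.850000e-01 -4.200000e-02  2.500000e+02]
[ 2.267888e+02  5.850000e-01 -4.200000e-02  2.600000e+02]
[ 2.499363e+02  5.850000e-01 -4.200000e-02  2.300000e+02]
[ 2.628829e+02  5.850000e-01 -4.200000e-02  2.700000e+02]
[ 2.726066e+02  5.850000e-01 -4.200000e-02  2.800000e+02]
[ 2.77155e+02  5.85000e-01 -4.20000e-02  2.20000e+02]
[ 2.874775e+02  5.850000e-01 -4.300000e-02  2.600000e+02]
[ 2.880779e+02  5.860000e-01 -4.300000e-02  2.500000e+02]
[ 2.975601e+02  5.860000e-01 -4.200000e-02  2.300000e+02]
[ 2.975601e+02  5.860000e-01 -4.200000e-02  2.400000e+02]
[ 2.978669e+02  5.850000e-01 -4.300000e-02  2.500000e+02]
pin_grip [(0.54, [0.3664, -0.3369, 0.1117]), (0.54, [0.46, -0.2435, 0.1117]), (0.44, [0.4759, -0.3312, 0.0906])]
pin_flange [(0.79, [0.3666, -0.3379, 0.0724]), (0.57, [0.4637, -0.2445, 0.0711]), (0.46, [0.4733, -0.3336, 0.0574])]
pin_grip [(0.65, [0.467, -0.328, 0.0899]), (0.63, [0.3621, -0.337, 0.1087]), (0.59, [0.4622, -0.2444, 0.1101])]
pin_flange [(0.84, [0.3649, -0.3338, 0.0719]), (0.52, [0.4705, -0.3316, 0.0611])]
```

View pics/p5.png

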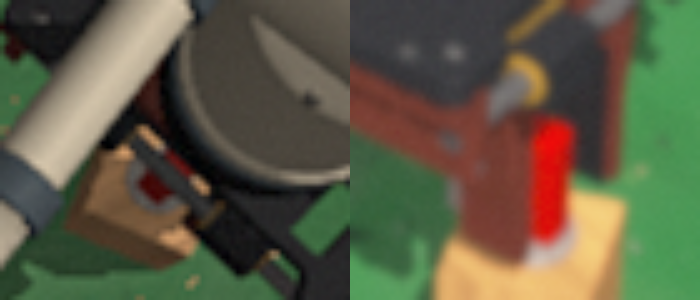

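>>> arm_command([
  [[0,0,0],0,2.5],
  [[0,0,0],0,1.8],
  [[0,0,0],0,1.3],
  [[0,0,0],0,1.0],
  [[0,0,0],0,1.0],
  [[0,0,0],0,1.0],
  [[0,0,0],0,1.0],
], grip_force=25)

```text
t: 8.32
tcp_pos: [0.4707, -0.33, 0.0706]
ee_rot: [3.141, 0.0, -0.786]
contact_force: [-0.1, -0.5, 1.1]
width: 0.0141
grip_force: 25.0
```

>>> arm_command([
  [[0,0,-2],0,1.0],
  [[0,0,-5],0,1.0],
  [[0,0,-8],0,1.0],
  [[0,0,-10],0,1.0],
  [[0,0,-10],0,1.0],
  [[-1.5,-3.5,-10],-6,1.0],
  [[-3,-7,-10],-12,1.0],
  [[-4.5,-10.5,-10],-18,1.0],
  [[-6,-14,-10],-24,1.0],
  [[-7.5,-17.5,-10],-30,1.0],
  [[-9,-21,-10],-36,1.0],
  [[-10.5,-24.5,-10],-42,1.0],
  [[-12.1,-28.0,-10],-45,1.0],
  [[-12.1,-28.0,-10],-45,1.0],
  [[-12.1,-28.0,-10],-45,1.0],
  [[-12.1,-28.0,-9],-45,1.0],
  [[-12.1,-28.0,-9],-45,1.0],
  [[-12.1,-28.0,-9],-45,1.0],
])

```text
t: 9.82
tcp_pos: [0.5824, -0.0477, 0.1589]
ee_rot: [-3.141, 0.003, -0.003]
contact_force: [0.2, -0.5, -0.1]
width: 0.0137
grip_force: 25.0
```

Run:
```python
from h import *
f=r.grab_frame("top");g=r.grab_frame("side");s=r.read_state();print(s["tcp_pos"],s["ee_rot"],s["contact_force"],s["moment"],s["width"])
for F in(f,g):
  for q in("pin_grip","pin_flange","pin_tip","top_hole"): print(q,[(round(d["p"],2),world(F,d["point"]).round(4).tolist(),pix(F,world(F,d["point"])).round(1).tolist()) for d in r.pinpoint(q,F)[:4]])
t=s["tcp_pos"];
for F in(f,g): print("pred tip",pix(F,t-[0,0,.0646]),"flange",pix(F,t-[0,0,.0106]),"hole",pix(F,[.585,-.0422,.064]))
cv2.imwrite("pics/p6.png",np.hstack([cv2.resize(f["pixels"][120:190,190:250],None,fx=6,fy=6),cv2.resize(g["pixels"][125:195,275:345],None,fx=6,fy=6,interpolation=cv2.INTER_CUBIC)]))
```

```text
[ 0.58297295 -0.04766181  0.16031913] [ 3.14150836e+00  4.71929262e-04 -2.54176109e-03] [-1.29190427 -0.10738352 -0.82203919] [0.05911673 0.04058704 0.03790492] 0.013756116901046627
pin_grip [(0.8, [0.4585, -0.2419, 0.1103], [313.2, 217.2]), (0.59, [0.3674, -0.3399, 0.1097], [362.8, 262.1])]
pin_flange [(0.62, [0.4614, -0.2454, 0.0711], [312.7, 218.8]), (0.53, [0.3642, -0.3374, 0.0699], [357.2, 264.6]), (0.33, [0.4645, -0.0597, 0.0647], [225.8, 217.8])]
pin_tip [(0.79, [0.3659, -0.3361, -0.0015], [349.6, 265.2])]
top_hole [(0.93, [0.5848, -0.0394, 0.0671], [217.4, 163.2]), (0.22, [0.5848, -0.0431, 0.0039], [222.0, 171.0])]
pin_grip [(0.82, [0.3609, -0.3355, 0.1087], [208.0, 262.1]), (0.71, [0.4625, -0.2428, 0.1092], [265.0, 221.7]), (0.67, [0.578, -0.0434, 0.1789], [309.4, 129.4])]
pin_flange [(0.82, [0.4571, -0.2409, 0.0692], [261.6, 239.7]), (0.73, [0.5839, -0.0466, 0.1493], [311.7, 143.4]), (0.68, [0.5855, -0.0443, 0.1484], [312.3, 143.2]), (0.62, [0.3667, -0.3383, 0.071], [213.1, 281.1])]
pin_tip [(0.94, [0.3677, -0.3332, 0.001], [215.4, 310.2]), (0.84, [0.4583, -0.2422, -0.0011], [262.0, 270.3]), (0.5, [0.5782, -0.0454, 0.0954], [307.3, 166.6])]
top_hole [(0.88, [0.5843, -0.0368, 0.0629], [308.5, 177.7])]
pred tip [219.77251993 160.21070314] flange [216.88155445 152.2311797 ] hole [218.8338747 163.5580994]
pred tip [309.8485072  166.90741745] flange [311.42807682 143.48544342] hole [309.37251923 178.63212535]
```

View pics/p6.png

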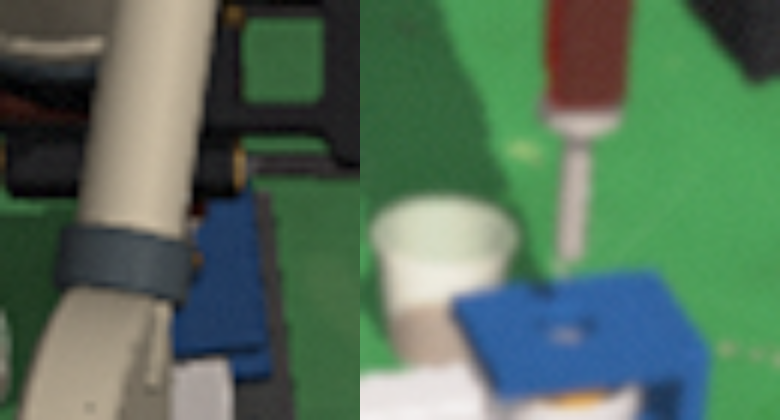

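>>> arm_command([
  [[0.2,-0.5,0.5],0,1.0],
  [[0.2,-0.5,1.5],0,1.0],
  [[0.2,-0.5,2.2],0,1.0],
  [[0.2,-0.5,2.5],0,1.0],
  [[0.2,-0.5,2.5],0,1.0],
  [[0.2,-0.5,2.8],0,1.0],
  [[0.2,-0.5,3.1],0,1.0],
  [[0.2,-0.5,3.3],0,1.0],
  [[0.2,-0.5,3.5],0,1.0],
  [[0.2,-0.5,3.6],0,1.0],
  [[0.2,-0.5,3.6],0,1.0],
])

```text
t: 11.23
tcp_pos: [0.5853, -0.0414, 0.1244]
ee_rot: [-3.142, 0.0, -0.0]
contact_force: [-0.2, -0.8, -0.4]
width: 0.014
grip_force: 25.0
```

>>> arm_command([
  [[0,0,0.3],0,1.0],
  [[0,0,0.6],0,1.0],
  [[0,0,0.9],0,1.0],
  [[0,0,1.1],0,1.0],
  [[0,0,1.1],0,1.0],
])

```text
t: 11.65
tcp_pos: [0.585, -0.0413, 0.1128]
ee_rot: [-3.141, 0.001, -0.0]
contact_force: [0.2, -0.0, -0.3]
width: 0.0141
grip_force: 25.0
```

>>> arm_command([
  [[-0.08,0.2,0],0,1.0],
  [[-0.15,0.4,0],0,1.0],
  [[-0.17,0.5,0],0,1.0],
  [[-0.17,0.5,0],0,1.0],
  [[-0.17,0.5,0],0,1.0],
])

```text
t: 12.07
tcp_pos: [0.5837, -0.0465, 0.1138]
ee_rot: [3.142, -0.0, -0.001]
contact_force: [-0.2, -0.6, -1.0]
width: 0.0139
grip_force: 25.0
```

Now gently downwards, past the bush's top.

>>> arm_command([
  [[0,0,0.2],0,1.0],
  [[0,0,0.4],0,1.0],
  [[0,0,0.6],0,1.0],
  [[0,0,0.7],0,1.0],
  [[0,0,0.8],0,1.0],
  [[0,0,0.8],0,1.0],
])

```text
t: 12.57
tcp_pos: [0.5835, -0.0463, 0.1052]
ee_rot: [-3.142, 0.001, -0.0]
contact_force: [-0.5, -0.1, -0.4]
width: 0.0136
grip_force: 25.0
```

>>> arm_command([
  [[0,0,0.2],0,1.0],
  [[0,0,0.4],0,1.0],
  [[0,0,0.6],0,1.0],
  [[0,0,0.8],0,1.0],
  [[0,0,0.9],0,1.0],
  [[0,0,0.9],0,1.0],
])

```text
t: 13.07
tcp_pos: [0.5834, -0.0464, 0.0961]
ee_rot: [-3.141, 0.001, -0.0]
contact_force: [0.7, -0.7, -0.4]
width: 0.0136
grip_force: 25.0
```

>>> arm_command([
  [[0,0,0.2],0,1.0],
  [[0,0,0.4],0,1.0],
  [[0,0,0.5],0,1.0],
  [[-0.0,-0.1,0.5],0,1.0],
  [[0.1,-0.2,0.5],0,1.0],
  [[0.15,-0.3,0.5],0,1.0],
  [[0.17,-0.4,0.5],0,1.0],
  [[0.17,-0.4,0.5],0,1.0],
  [[0.17,-0.4,0.5],0,1.0],
])

```text
t: 13.82
tcp_pos: [0.5853, -0.0428, 0.0916]
ee_rot: [3.141, 0.0, -0.001]
contact_force: [-1.1, -1.8, -1.7]
width: 0.0139
grip_force: 25.0
```

>>> arm_command([
  [[0,0,0.2],0,1.0],
  [[0,0,0.4],0,1.0],
  [[0,0,0.6],0,1.0],
  [[0,0,0.7],0,1.0],
  [[0,0,0.8],0,1.0],
  [[0,0,0.8],0,1.0],
])

```text
t: 14.32
tcp_pos: [0.5853, -0.0425, 0.0835]
ee_rot: [3.141, 0.0, -0.0]
contact_force: [0.2, -3.4, 0.8]
width: 0.0136
grip_force: 25.0
```

>>> arm_command([
  [[0,0,0.2],0,1.0],
  [[0,0,0.4],0,1.0],
  [[0,0,0.6],0,1.0],
  [[0,0,0.7],0,1.0],
  [[0,0,0.8],0,1.0],
  [[0,0,0.8],0,1.0],
])

```text
t: 14.82
tcp_pos: [0.5852, -0.0424, 0.0752]
ee_rot: [-3.142, 0.001, -0.0]
contact_force: [-0.2, -3.9, 0.8]
width: 0.0143
grip_force: 25.0
```

>>> arm_command([
  [[0,0,0.05],0,1.0],
  [[0,0,0.1],0,1.0],
  [[0,0,0.15],0,1.0],
  [[0,0,0.2],0,1.0],
  [[0,0,0.2],0,1.0],
])

```text
t: 15.23
tcp_pos: [0.5854, -0.0424, 0.0746]
ee_rot: [3.141, -0.0, -0.0]
contact_force: [-2.9, -3.1, 5.3]
width: 0.0139
grip_force: 25.0
```

>>> arm_command([
  [[0,0,0],0,2.5],
  [[0,0,0],0,3.5],
  [[0,0,0],0,4.0],
  [[0,0,0],0,4.0],
  [[0,0,-1],0,4.0],
  [[0,0,-3],0,4.0],
  [[0,0,-6],0,4.0],
  [[0,0,-10],0,4.0],
  [[-6,6,-12],0,4.0],
  [[-12,12,-12],0,4.0],
  [[-12,16,-12],0,4.0],
  [[-12,16,-12],0,4.0],
  [[-12,16,-12],0,4.0],
  [[-12,16,-12],0,4.0],
])

```text
t: 16.4
tcp_pos: [0.4626, -0.207, 0.1953]
ee_rot: [3.138, -0.001, -0.006]
contact_force: [0.2, -0.0, 1.8]
width: 0.0397
grip_force: 0.0
```

Run:
```python
from h import *
f=r.grab_frame("top");g=r.grab_frame("side");s=r.read_state();print(s["tcp_pos"],s["contact_force"])
for F in(f,g):
  for q in("pin_flange","tab"): print(q,[(round(d["p"],2),world(F,d["point"]).round(4).tolist()) for d in r.pinpoint(q,F)[:4]])
cv2.imwrite("pics/p7.png",np.hstack([cv2.resize(f["pixels"][130:250,170:260],None,fx=4,fy=4),cv2.resize(g["pixels"][120:240,230:340],None,fx=4,fy=4,interpolation=cv2.INTER_CUBIC)]))
```

```text
[ 0.46497603 -0.2031849   0.19456671] [ 0.00334202  0.56547568 -0.263484  ]
pin_flange [(0.81, [0.3649, -0.3367, 0.0716]), (0.52, [0.5897, -0.0488, 0.065]), (0.46, [0.4604, -0.2469, 0.0722])]
tab [(0.82, [0.4622, -0.0571, 0.0636])]
pin_flange [(0.94, [0.4561, -0.2433, 0.0711]), (0.88, [0.3672, -0.335, 0.072]), (0.63, [0.59, -0.0465, 0.0648]), (0.44, [0.5825, -0.0401, 0.0245])]
tab [(0.71, [0.4606, -0.0566, 0.0654]), (0.62, [0.5618, -0.3501, 0.0038])]
```

View pics/p7.png

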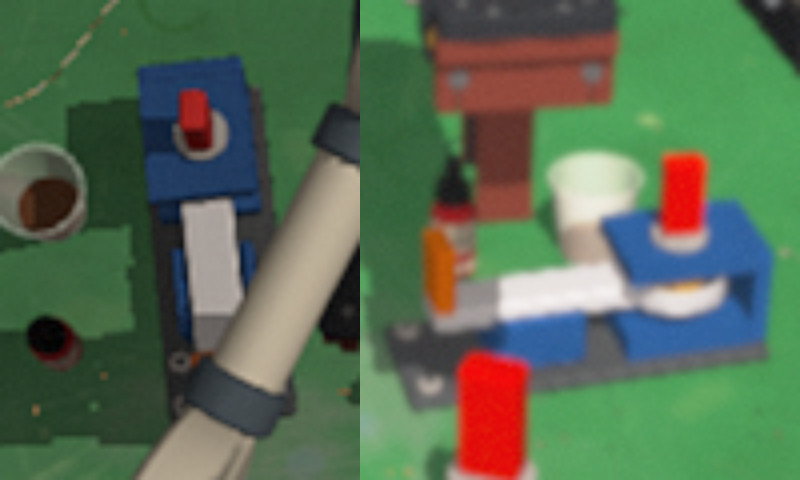

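```bash
python3 -c "
from workcell import r
print(r.job_done())"
```

```text
the job is handed in; nothing more can be done
None
```

I pushed the arm home and threaded the pin through the upper lug, the bush and the lower lug. Its flange seated on the upper lug at the expected height, I let go and backed away, and the job is handed in at about 16.5 s; the verdict was not shown.

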